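Turn the desk carousel to the USB stick

ROBOT

A 6-joint arm with a two-finger parallel gripper is mounted at the origin on a cart in front of the work surface, level with it; the furniture and walls round the work are solid. World frame = base frame: x ahead of the robot, y to its left, z up, the work surface at z = 0. Lengths are in m, angles in rad, forces in N, time in s.
With the tool pointing down it reaches from about 0.25 to 0.725 m from the base axis. Payload 4 kg.
Tool frame: the origin (TCP) lies midway between the tips of the shut fingers; the grasp point (between the pads) lies 19 mm behind it (bot.grip_point_offset is the distance from the TCP to the grasp point, in m); z points along the fingers, y is the line along which they close (so a half turn about z gives the same grasp; the last joint's range is limited). The gripper opens to 85 mm and grips with 20 to 120 N. Pads are 22 mm wide; open, the fingers measure 114 mm over their backs; the gripper's body (76 mm by 85 mm) begins 54 mm behind the grasp point. The pads swing forward as they close: fully open they stand 13 mm farther back than shut.
Start: joints at [-1.124, 0.241, 0.005, 1.335, 0, 1.571], TCP at [0.216, -0.451, 0.231] pointing down, gripper open.
Joint ranges: [-2.72, 2.72], [-1.05, 1.87], [-1.09, 1.28], [-1.99, 2.15], [-1.42, 1.44], [-3.14, 3.14]. Speed limits (rad/s): [2.79, 2.79, 3.14, 3.14, 3.14, 3.14].

INTERFACE

Orientations are given as a unit quaternion [x, y, z, w].
In Python, from workcell import bot gives the robot as it stands.
- The arm moves only by the tool step_arm, never from a script. Its argument "targets" is text: rows parted by semicolons, each of 7 numbers parted by spaces: the opening, from -1 (shut) to 1 (fully open), so that 0 is half open, then the shift along the world's x, y, z normalised to -1 to 1, where 1 is 0.5 m, then the turn, a rotation vector about the world's x, y, z normalised to -1 to 1, where 1 is pi/4 rad. In form: gripper x y z wx wy wz; .... A call has 1 to 10 rows; each row is the pose to reach, as a shift and turn from the pose commanded when the call began; what a row does not reach only later rows make up. A row lasts 1/12 s, in which the tool goes at most 41.7 mm and 7.16 degrees, less where a joint would pass 70% of its speed; a pose out of reach is approached as far as the arm can. A call with a number of a shift or a turn outside -1 to 1 is refused whole. A call with a gripper value outside its range is refused whole. The fingers move at their own pace and stop on an object; the grip force is fixed at half the most. Time passes only in rows, so rows that repeat a pose let the fingers close. It gives the time, the measured TCP pose, the force, the opening and the grip force at its end, in the units of the state.
- bot.get_obs(): the state, without advancing time (a new reading comes with each control period).
- bot.camera(name): name is "side" or "top" or "wrist"; returns the picture (400x640x3 uint8, red, green, blue); there is no depth.
- bot.camera_info(name): a dict with "vertical_fov" (degrees; the focal length in pixels is half the picture's height over the tangent of half this angle, whatever the lens; pixels are square), "cx", "cy" (the principal point, pixels), "D" ([k1, k2, p1, p2, k3] as OpenCV has them; the pictures are not rectified), "pose" (4x4, takes a point from camera to world coordinates). Camera axes: x right, y up, looking along -z (the intrinsics and any distortion apply to the point x, -y, -z); pixel columns grow to the right and rows downward; lengths in m; the calibration is good to about 2 mm. A picture is of the moment at which its call begins: read the wrist's pose just before it. camera_info takes no time and is no camera call; for the wrist camera it gives the pose at the moment of the call.
- bot.job_done(): hands the job in; it is judged then, once.
The state is a dict: "clock": time; "joint_pos": joint angles; "joint_vel": joint speeds; "tau": joint torques, N m; "eef_pos": TCP position; "tool_rot": TCP orientation; "ft_force": force on the tool from outside, world axes, zero at the start; "ft_torque": the same for the moment, N m; "grip_width": finger opening in m; "grasp_force": force on a finger pad.
Only numpy, scipy, OpenCV 4.12 (cv2) and the standard library are available. Lean on these libraries where they do the work, as an engineer would, in place of code of your own. Each camera call takes 0.05 s, during which the arm holds its last target. There are 200 camera calls.

TASK

Turn the round desk carousel until the compartment with the USB stick in it squarely faces the arrow on the carousel's foot, so that the arrow points at the middle of that compartment. Turn it only by gently pushing sideways on its upright dividers with one finger or the closed fingertips: do not pinch or lift anything and do not touch the things lying in the compartments. Leave those lying in their compartments and all the other things on the desk where they are, and finish clear of everything with the carousel at rest.

Things in the scene. Friction and masses are not known exactly. Their poses are not given: they have to be found in the camera images.
- foot: Fixed black foot of the round carousel; origin on its vertical turning axis at the height of the desk top. A flat tongue, 34 mm wide, sticks out from under the tray along the foot's own -x axis to 158 mm from the axis; on it a raised white arrow head points inwards at the tray. It stands in front of the robot, the tongue roughly towards the robot.
- arrow_tip (a point): Tip of the arrow on the foot, 130 mm from the turning axis, 10 mm above the desk.
- tray: The turning part: a white tray 260 mm wide (floor 18 mm, rim 30 mm above the desk) with four upright grey dividers, 5 mm thick, from the hub (radius 19 mm, top 76 mm above the desk) to 126 mm from the axis, tops 69 mm above the desk, at 45, 135, 225 and 315 degrees from the tray's own x axis. Origin on the turning axis, 10 mm above the desk.
- bay (a point): Middle of the floor of the compartment that holds the USB stick, 74 mm from the turning axis, 18 mm above the desk; it turns with the tray. The dividers beside it stand 45 degrees to either side. The tray turns a full turn either way with light friction (0.1 N m, 1 to 2 N at a divider's outer part) and stays where it is left.
- stick_mid (a point): Centre of the loose USB stick, blue with a metal plug, 18 x 57 x 8 mm, lying on the floor of its compartment within about 6 mm of the middle.
- mint_tin: Shut tin with rounded corners, 48 x 62 x 19 mm, loose in another compartment (top 37 mm above the desk, the highest of the contents). Origin at the centre of its underside.
- earbud_case: Flat two-lobed black earbud case, 44 x 77 x 14 mm, loose in another compartment. Origin at the centre of its underside.
- dongle_box: Small black box, 32 x 46 x 13 mm, loose in another compartment. Origin at the centre of its underside.
- remote: Bystander: slim black remote control, 134 x 37 x 11 mm, loose on the desk to the right of the carousel. Origin at the centre of its underside.
- memo_pad: Bystander: yellow memo pad, 76 x 76 x 17 mm, loose on the desk to the left. Origin at the centre of its underside.
- mug: Bystander: white mug, 92 x 127 x 95 mm, loose on the desk at the far left. Origin at the centre of its underside.
- phone: Bystander: black phone lying face up, 147 x 72 x 8 mm, loose on the desk at the near left. Origin at the centre of its underside.
There are look-alikes about, which are no part of the job. Leave any pink or purple look-alike of the part that bears stick_mid alone.

How it is judged:
On the way:
1. a finger pushes on a divider of the carousel ((contact force between the fingers and tray_c14 above 0.3 N or contact force between the fingers and tray_c15 above 0.3 N or contact force between the fingers and tray_c16 above 0.3 N or contact force between the fingers and tray_c17 above 0.3 N)).
At the end, for the whole second after the job is handed in: The stick's compartment middle lies within 15 mm sideways (11 degrees) of the line from the axis to the arrow, on the arrow's side; the tray is at rest (under 0.03 rad/s); the stick lies flat within 25 mm of that middle and the other three things still lie in the tray (x of bay in the frame of foot below 0 m and y of bay in the frame of foot between -0.015 and 0.015 m and angular speed of tray below 0.03 rad/s and horizontal distance between stick_mid and bay below 0.025 m and height (world z) of stick_mid below 0.035 m and horizontal distance between each of mint_tin, earbud_case, dongle_box and foot below 0.11 m and height (world z) of each of mint_tin, earbud_case, dongle_box below 0.03 m); the robot touches nothing.
It fails at once if a thing in the carousel is touched by the fingers (contact force between the fingers and usb_stick above 0.8 N or contact force between the fingers and mint_tin above 0.8 N or contact force between the fingers and earbud_case above 0.8 N or contact force between the fingers and dongle_box above 0.8 N).
It fails at once if a thing in the carousel is lifted (height (world z) of any of mint_tin, earbud_case, dongle_box above 0.038 m or height (world z) of stick_mid above 0.042 m).
It fails at once if the carousel is pinched or pushed hard (over 20 N) (contact force between the fingers and tray above 20 N).
It fails at once if the floor or rim of the tray is pushed instead of a divider (contact force between the fingers and tray_c0 above 2 N or contact force between the fingers and tray_c1 above 2 N or contact force between the fingers and tray_c2 above 2 N or contact force between the fingers and tray_c3 above 2 N or contact force between the fingers and tray_c4 above 2 N or contact force between the fingers and tray_c5 above 2 N or contact force between the fingers and tray_c6 above 2 N or contact force between the fingers and tray_c7 above 2 N or contact force between the fingers and tray_c8 above 2 N or contact force between the fingers and tray_c9 above 2 N or contact force between the fingers and tray_c10 above 2 N or contact force between the fingers and tray_c11 above 2 N or contact force between the fingers and tray_c12 above 2 N).
It fails at once if a bystander on the desk is moved by more than 15 mm (distance of any of remote, memo_pad, mug, phone from where it was at the start of the episode above 0.015 m).
It also fails if it takes over 64 s, if anything falls off the work surface, if the arm or the gripper's body presses on something with over 40 N, if the wrist force passes 120 N, or if a joint passes its speed limit or range.

## Working session

There is one attempt and no reset: what is moved stays moved. The work goes in short steps, Python scripts to look and compute and a tool call to move; the robot and the scene stay as the last step left them, time stands still between calls to the robot, and variables do not carry over. Pictures are saved under pics/ and viewed, at most 10 in all, crops included, and the job is handed in when it is done.

Besides the shell and the picture viewer there is one more tool, called after "Request:" as a command line: name --argument value ..., lists and objects as JSON in quotes. step_arm: Moves the arm, as the interface text tells. Scaled input: -1 to 1 covers 0.5 m each way for a shift and pi/4 rad each way for a turn. Its arguments: {"type":"object","properties":{"targets":{"type":"string"}},"required":["targets"]}

```bash
mkdir -p pics
cat > h.py <<'E'
import numpy as np,cv2
from workcell import bot
def K(n):
    i=bot.camera_info(n);f=200/np.tan(np.radians(i["vertical_fov"])/2)
    return np.array([[f,0,i["cx"]],[0,f,i["cy"]],[0,0,1.]]),np.array(i["D"],float),np.array(i["pose"])
def ray(n,uv,z):
    k,D,P=K(n);p=cv2.undistortPoints(np.array(uv,float).reshape(-1,1,2),k,D).reshape(-1,2)
    d=np.c_[p[:,0],-p[:,1],-np.ones(len(p))]@P[:3,:3].T
    return P[:3,3]+d*((z-P[2,3])/d[:,2])[:,None]
def proj(n,X):
    k,D,P=K(n);c=(np.array(X,float).reshape(-1,3)-P[:3,3])@P[:3,:3]
    return cv2.projectPoints((c*[1,-1,-1]).reshape(-1,1,3),np.zeros(3),np.zeros(3),k,D)[0].reshape(-1,2)
def save(n,f):
    im=bot.camera(n);cv2.imwrite('pics/'+f,im[:,:,::-1]);return im
E
python3 -c "
from h import *
a=save('top','t0.png');b=save('side','s0.png')
o=bot.get_obs();print(o['clock'],o['eef_pos'],o['tool_rot'])
for n in('top','side'):print(K(n))"
```

```text
0.1 [ 0.21579146 -0.45040048  0.23049111] [ 9.75150985e-01  2.21539243e-01 -2.20415323e-04 -9.33774869e-04]
(array([[499.97492822,   0.        , 313.08514817],
       [  0.        , 499.97492822, 201.05618635],
       [  0.        ,   0.        ,   1.        ]]), array([-0.04613626,  0.        ,  0.        ,  0.        ,  0.        ]), array([[-0.00549688,  0.99722655, -0.07422256,  0.46044126],
       [-0.99983774, -0.00420763,  0.01751521,  0.14375088],
       [ 0.01715434,  0.0743068 ,  0.99708787,  1.3194631 ],
       [ 0.        ,  0.        ,  0.        ,  1.        ]]))
(array([[388.63370102,   0.        , 322.70783969],
       [  0.        , 388.63370102, 201.08933535],
       [  0.        ,   0.        ,   1.        ]]), array([-0.04168095,  0.        ,  0.        ,  0.        ,  0.        ]), array([[-0.99997185, -0.00466627,  0.00587502,  0.54975713],
       [ 0.00711779, -0.34244626,  0.93951045,  1.0448148 ],
       [-0.00237213,  0.93952583,  0.34246984,  0.40148074],
       [ 0.        ,  0.        ,  0.        ,  1.        ]]))
```

View pics/t0.png

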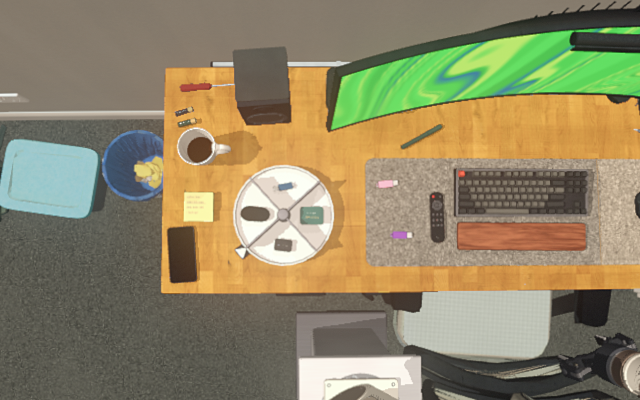

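View pics/s0.png

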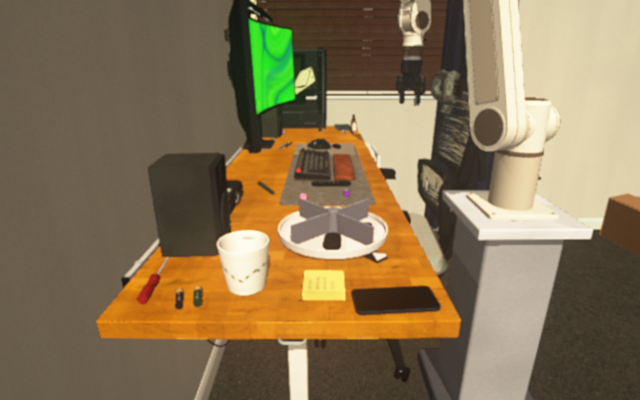

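Candidates in the top view: blue stick in the tray at (286,187), a pink look-alike at (387,184) and a purple one at (401,235), both on the mat. I choose the blue one in the tray and check it in a crop. The arrow is near (241,252).

```bash
python3 -c "
from h import *
a=cv2.imread('pics/t0.png')[155:275,225:345]
cv2.imwrite('pics/c0.png',cv2.resize(a,(600,600),interpolation=cv2.INTER_CUBIC))
print(ray('top',[[284,214]],.076),ray('top',[[241,252]],.01),ray('top',[[286,187]],.022))"
```

```text
[[0.52102271 0.19444437 0.076     ]] [[0.42567383 0.30923202 0.01      ]] [[0.59405448 0.19135404 0.022     ]]
```

View pics/c0.png

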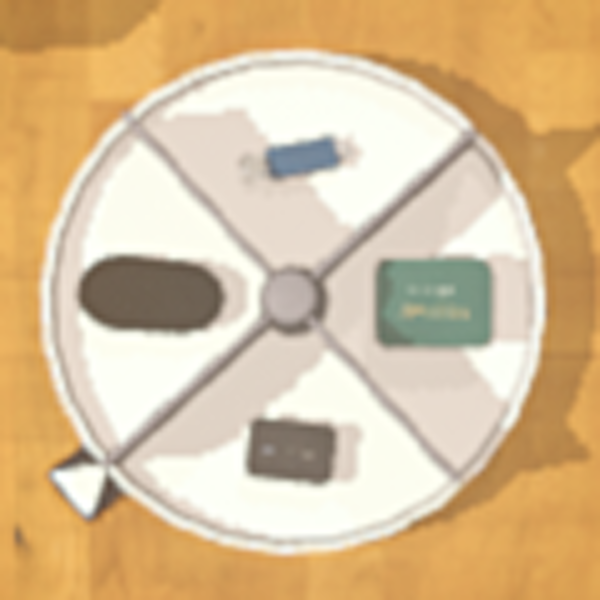

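The crop shows the blue stick with a metal plug in the far compartment, at crop (303,157). The hub is at (293,298), the divider ends at (130,115), (475,135), (115,460) and (460,475), and the arrow base corners at (52,475) and (90,520). The choice is confirmed.

```bash
cat >> h.py <<'E'
def c2p(c,s=5,o=(225,155)): return (np.array(c,float)+.5)/s-.5+o
E
python3 -c "
from h import *
e=ray('top',c2p([[130,115],[475,135],[115,460],[460,475]]),.069)
h=ray('top',c2p([[293,298]]),.076)[0];print('hub',h)
rim=ray('top',c2p([[42,298],[545,298],[290,50],[290,552]]),.03);print(rim)
c=np.r_[(rim[2,0]+rim[3,0])/2,(rim[0,1]+rim[1,1])/2];print('rimctr',c)
ang=lambda p:np.degrees(np.arctan2(p[:,1]-h[1],p[:,0]-h[0])).round(1)
print('div',e.round(3),ang(e),np.hypot(*(e-h)[:,:2].T))
b=ray('top',c2p([[52,475],[90,520],[107,462]]),.01);print('arrow',b.round(3),ang(b),ang((b[:1]+b[1:2])/2),np.hypot(*(b-h)[:,:2].T))
s=ray('top',c2p([[303,157]]),.024);print('stick',s,ang(s))
"
```

```text
hub [0.52053378 0.19643384 0.076     ]
[[0.52332652 0.32774072 0.03      ]
 [0.52215192 0.06827668 0.03      ]
 [0.65177585 0.19982136 0.03      ]
 [0.39249071 0.20011235 0.03      ]]
rimctr [0.52213328 0.1980087 ]
div [[0.613 0.279 0.069]
 [0.603 0.105 0.069]
 [0.441 0.285 0.069]
 [0.432 0.114 0.069]] [  41.5  -48.1  132.  -136.9] [0.12390555 0.12274053 0.11964132 0.1210354 ]
arrow [[0.432 0.325 0.01 ]
 [0.409 0.305 0.01 ]
 [0.439 0.296 0.01 ]] [124.6 135.9 129.4] [130.2] [0.15601795 0.15597904 0.12914822]
stick [[0.59647193 0.19335806 0.024     ]] [-2.3]
```

Axis is about (0.5215, 0.197), arrow direction 130°, bay direction −3°, so the tray must turn about +133° counter-clockwise. I'll push the divider at 132° round the near side with the tips at z ≈ 0.047, which is above all the contents and below the divider tops.

Request:
step_arm --targets "-1 0.28 0.76 0 0 0 1;-1 0.28 0.76 0 0 0 1;-1 0.28 0.76 0 0 0 1;-1 0.28 0.76 0 0 0 1;-1 0.28 0.76 0 0 0 1;-1 0.28 0.76 0 0 0 1;-1 0.28 0.76 0 0 0 1;-1 0.28 0.76 0 0 0 1;-1 0.28 0.76 0 0 0 1;-1 0.28 0.76 0 0 0 1"

```text
clock: 0.93
eef_pos: [0.3562, -0.0681, 0.2312]
tool_rot: [0.816, 0.579, 0.0, -0.0]
ft_force: [1.1, -0.7, -0.2]
grip_width: -0.0004
grasp_force: 0.0
```

Request:
step_arm --targets "-1 0.272 0.722 0 0 0 1;-1 0.272 0.722 0 0 0 1;-1 0.272 0.722 0 0 0 1;-1 0.272 0.722 0 0 0 1;-1 0.272 0.722 0 0 0 1;-1 0.272 0.722 0 0 0 1;-1 0.272 0.722 0 0 0 1;-1 0.272 0.722 0 0 0 1;-1 0.272 0.722 0 0 0 1;-1 0.272 0.722 0 0 0 1"

```text
clock: 1.77
eef_pos: [0.493, 0.2955, 0.2296]
tool_rot: [0.531, 0.847, 0.001, -0.001]
ft_force: [0.2, -1.1, 0.4]
grip_width: -0.0
grasp_force: 0.0
```

Request:
step_arm --targets "-1 0 0 -0.06 0 0 0;-1 0 0 -0.12 0 0 0;-1 0 0 -0.18 0 0 0;-1 0 0 -0.22 0 0 0;-1 0 0 -0.26 0 0 0;-1 0 0 -0.28 0 0 0;-1 0 0 -0.28 0 0 0;-1 0 0 -0.28 0 0 0"

```text
clock: 2.43
eef_pos: [0.4918, 0.2899, 0.0911]
tool_rot: [0.533, 0.846, -0.001, -0.0]
ft_force: [0.3, 0.2, -0.2]
grip_width: 0.0001
grasp_force: 0.0
```

```bash
python3 -c "
from h import *
a=save('top','t1.png');b=save('side','s1.png')
o=bot.get_obs();print(o['clock'],o['eef_pos'],o['tool_rot'],o['ft_force'])
A=cv2.resize(a[155:275,225:345],(500,500));B=cv2.resize(b[170:270,270:400],(650,500))
cv2.imwrite('pics/v1.png',cv2.resize(np.hstack([A,B])[:,:,::-1],(800,348)))"
```

```text
2.5333 [0.49303867 0.29063443 0.09273384] [5.32916707e-01 8.46166762e-01 1.12658512e-03 5.70492349e-04] [ 0.14879183  1.34180911 -0.31629122]
```

View pics/v1.png

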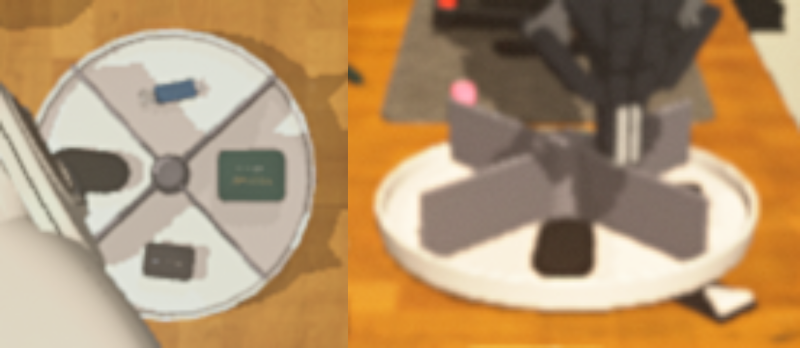

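The fingertips appear in the side view at crop (628,163), just above the near-right divider. I check that against the projected TCP.

```bash
python3 -c "
from h import *
f=lambda X:((proj('side',X)-[270,170])*5*.6957+[348,0]).round()
p=bot.get_obs()['eef_pos'];print(f([p,p+[0,0,.03]]))
r=np.radians
for a in(41.5,132):
  print(a,f([[.5215+.126*np.cos(r(a)),.197+.126*np.sin(r(a)),.069]]))
print(f([.5215,.197,.076]))"
```

```text
[[618. 160.]
 [619. 114.]]
41.5 [[416. 191.]]
132 [[709. 196.]]
[[566. 131.]]
```

It matches within about 2 mm. Next I descend and work out the arc shifts.

Request:
step_arm --targets "-1 0 0 -0.02 0 0 0;-1 0 0 -0.05 0 0 0;-1 0 0 -0.07 0 0 0;-1 0 0 -0.09 0 0 0;-1 0 0 -0.09 0 0 0;-1 0 0 -0.09 0 0 0"

```text
clock: 3.03
eef_pos: [0.4916, 0.2898, 0.0456]
tool_rot: [0.533, 0.846, -0.001, -0.0]
ft_force: [1.6, 0.2, 1.0]
grip_width: 0.0
grasp_force: 0.0
```

```bash
python3 -c "
import numpy as np
for a0,a1,s in((107.5,155,5),(155,205,5),(205,240,4)):
  a=np.radians(np.append(np.arange(a0+s,a1,s),a1)); q=lambda t:.1*np.c_[np.cos(t),np.sin(t)]
  o=q(np.radians([a0]))
  if a0<108:o=np.array([[.492-.5215,.290-.197]])
  print(';'.join('-1 %.3f %.3f 0 0 0 0'%tuple(x) for x in (q(a)-o)/.5))
from h import bot;o=bot.get_obs();print(o['eef_pos'],o['ft_force'])"
```

```text
-1 -0.018 -0.001 0 0 0 0;-1 -0.033 -0.009 0 0 0 0;-1 -0.048 -0.017 0 0 0 0;-1 -0.063 -0.027 0 0 0 0;-1 -0.076 -0.039 0 0 0 0;-1 -0.088 -0.051 0 0 0 0;-1 -0.100 -0.064 0 0 0 0;-1 -0.110 -0.079 0 0 0 0;-1 -0.118 -0.094 0 0 0 0;-1 -0.122 -0.101 0 0 0 0
-1 -0.007 -0.016 0 0 0 0;-1 -0.012 -0.033 0 0 0 0;-1 -0.016 -0.050 0 0 0 0;-1 -0.018 -0.067 0 0 0 0;-1 -0.019 -0.085 0 0 0 0;-1 -0.018 -0.102 0 0 0 0;-1 -0.016 -0.119 0 0 0 0;-1 -0.012 -0.136 0 0 0 0;-1 -0.007 -0.153 0 0 0 0;-1 -0.000 -0.169 0 0 0 0
-1 0.006 -0.012 0 0 0 0;-1 0.014 -0.024 0 0 0 0;-1 0.022 -0.036 0 0 0 0;-1 0.030 -0.047 0 0 0 0;-1 0.040 -0.057 0 0 0 0;-1 0.050 -0.066 0 0 0 0;-1 0.061 -0.075 0 0 0 0;-1 0.072 -0.083 0 0 0 0;-1 0.081 -0.089 0 0 0 0
[0.49156016 0.28980089 0.04564935] [1.58186977 0.18556339 0.95857147]
```

Request:
step_arm --targets "-1 -0.018 -0.001 0 0 0 0;-1 -0.026 -0.005 0 0 0 0;-1 -0.033 -0.009 0 0 0 0;-1 -0.037 -0.011 0 0 0 0;-1 -0.041 -0.013 0 0 0 0;-1 -0.045 -0.015 0 0 0 0;-1 -0.048 -0.017 0 0 0 0;-1 -0.052 -0.019 0 0 0 0;-1 -0.056 -0.022 0 0 0 0;-1 -0.063 -0.027 0 0 0 0"

```text
clock: 3.87
eef_pos: [0.4612, 0.2768, 0.0466]
tool_rot: [0.533, 0.846, 0.001, 0.0]
ft_force: [1.2, 0.0, 1.3]
grip_width: -0.0001
grasp_force: 0.6
```

Request:
step_arm --targets "-1 -0.006 -0.006 0 0 0 0;-1 -0.013 -0.012 0 0 0 0;-1 -0.019 -0.018 0 0 0 0;-1 -0.025 -0.024 0 0 0 0;-1 -0.031 -0.030 0 0 0 0;-1 -0.037 -0.037 0 0 0 0;-1 -0.042 -0.044 0 0 0 0;-1 -0.047 -0.052 0 0 0 0;-1 -0.055 -0.067 0 0 0 0;-1 -0.059 -0.074 0 0 0 0"

```text
clock: 4.7
eef_pos: [0.4301, 0.2385, 0.0461]
tool_rot: [0.533, 0.846, -0.001, -0.0]
ft_force: [0.3, -0.1, -0.6]
grip_width: -0.0001
grasp_force: 0.4
```

```bash
cat >> h.py <<'E'
def view(f):
    a=bot.camera('top');b=bot.camera('side')
    A=cv2.resize(a[155:275,225:345],(400,400));B=cv2.resize(b[190:270,270:400],(400,246))
    c=np.zeros((400,800,3),np.uint8);c[:,:400]=A;c[:246,400:]=B;cv2.imwrite('pics/'+f,c[:,:,::-1])
E
python3 -c "
from h import *
view('v2.png')"
```

```text
(no output)
```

View pics/v2.png

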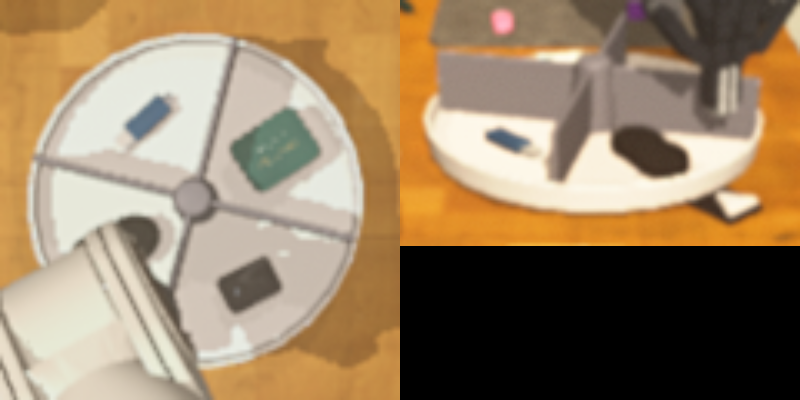

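The tray has turned about 35°: the divider that was at −48° now ends at crop (235,40), about −14°. The finger trails its divider by about 11° and the contents lie still, so I go on.

Request:
step_arm --targets "-1 -0.007 -0.016 0 0 0 0;-1 -0.012 -0.033 0 0 0 0;-1 -0.016 -0.050 0 0 0 0;-1 -0.018 -0.067 0 0 0 0;-1 -0.019 -0.085 0 0 0 0;-1 -0.018 -0.102 0 0 0 0;-1 -0.016 -0.119 0 0 0 0;-1 -0.012 -0.136 0 0 0 0;-1 -0.007 -0.153 0 0 0 0;-1 0 -0.169 0 0 0 0"

```text
clock: 5.63
eef_pos: [0.4311, 0.1542, 0.0463]
tool_rot: [0.533, 0.846, -0.0, -0.0]
ft_force: [0.5, 2.8, -0.5]
grip_width: -0.0001
grasp_force: 0.7
```

Request:
step_arm --targets "-1 0.006 -0.012 0 0 0 0;-1 0.014 -0.024 0 0 0 0;-1 0.022 -0.036 0 0 0 0;-1 0.030 -0.047 0 0 0 0;-1 0.040 -0.057 0 0 0 0;-1 0.050 -0.066 0 0 0 0;-1 0.061 -0.075 0 0 0 0;-1 0.072 -0.083 0 0 0 0;-1 0.081 -0.089 0 0 0 0;-1 0.081 -0.089 0 0 0 0"

```text
clock: 6.47
eef_pos: [0.4729, 0.1098, 0.0464]
tool_rot: [0.533, 0.846, -0.0, 0.001]
ft_force: [0.7, 0.3, 0.6]
grip_width: 0.0002
grasp_force: 0.0
```

```bash
python3 -c "
from h import *
view('v3.png')"
```

```text
(no output)
```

View pics/v3.png

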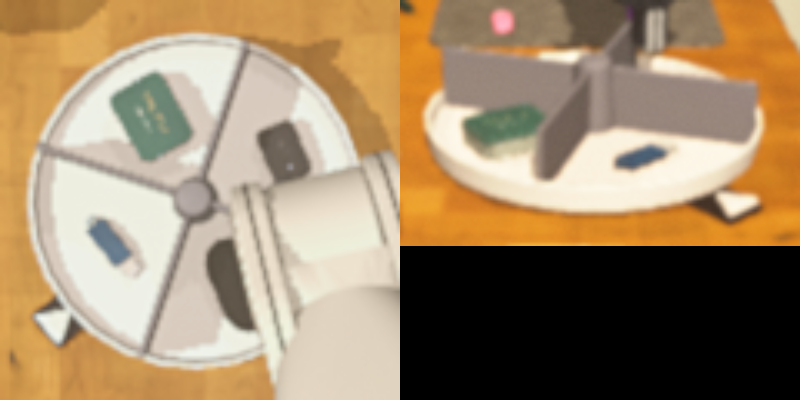

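Dividers now end at (245,45), (42,148) and (148,350), and the arrow tip is near (72,308). I measure the angle still to go.

```bash
python3 -c "
from h import *
s=400/120
e=ray('top',c2p([[245,45],[42,148],[148,350]],s),.069);h=np.array([.5215,.197])
t=np.degrees(np.arctan2(e[:,1]-h[1],e[:,0]-h[0]));print(t,np.hypot(e[:,0]-h[0],e[:,1]-h[1]))
print('bay',(t%90).mean()+90-45, (t%90))
q=lambda a:np.array([np.cos(np.radians(a)),np.sin(np.radians(a))])*.1
for a in range(242,264,2):print(a,((q(a)-q(240))/.5).round(3))
print(np.degrees(np.arctan2(.1098-.197,.4729-.5215)))"
```

```text
[-18.24897097  71.74030638 162.84659003] [0.12144508 0.12085379 0.11882679]
bay 117.11264181125364 [71.75102903 71.74030638 72.84659003]
242 [ 0.006 -0.003]
244 [ 0.012 -0.007]
246 [ 0.019 -0.01 ]
248 [ 0.025 -0.012]
250 [ 0.032 -0.015]
252 [ 0.038 -0.017]
254 [ 0.045 -0.019]
256 [ 0.052 -0.021]
258 [ 0.058 -0.022]
260 [ 0.065 -0.024]
262 [ 0.072 -0.025]
-119.13264850626577
```

13° to go, so I push to 253°, hold, back off along the arc, then lift.

Request:
step_arm --targets "-1 0.006 -0.003 0 0 0 0;-1 0.012 -0.007 0 0 0 0;-1 0.019 -0.01 0 0 0 0;-1 0.025 -0.012 0 0 0 0;-1 0.032 -0.015 0 0 0 0;-1 0.038 -0.017 0 0 0 0;-1 0.042 -0.018 0 0 0 0;-1 0.042 -0.018 0 0 0 0;-1 0.042 -0.018 0 0 0 0"

```text
clock: 7.32
eef_pos: [0.493, 0.1013, 0.0464]
tool_rot: [0.533, 0.846, -0.0, 0.0]
ft_force: [0.3, 0.3, -0.4]
grip_width: 0.0003
grasp_force: 0.0
```

Request:
step_arm --targets "-1 -0.01 0.003 0 0 0 0;-1 -0.023 0.008 0 0 0 0;-1 -0.036 0.014 0 0 0 0;-1 -0.036 0.014 0 0 0 0;-1 -0.036 0.014 0.06 0 0 0;-1 -0.036 0.014 0.12 0 0 0;-1 -0.036 0.014 0.18 0 0 0;-1 -0.036 0.014 0.24 0 0 0;-1 -0.036 0.014 0.3 0 0 0;-1 -0.036 0.014 0.36 0 0 0"

```text
clock: 8.15
eef_pos: [0.474, 0.1087, 0.2279]
tool_rot: [0.533, 0.846, 0.0, 0.0]
ft_force: [1.4, 0.1, -0.1]
grip_width: -0.0006
grasp_force: 0.0
```

Request:
step_arm --targets "-1 -0.06 -0.06 0 0 0 0;-1 -0.12 -0.12 0 0 0 0;-1 -0.18 -0.18 0 0 0 0;-1 -0.2 -0.24 0 0 0 0;-1 -0.2 -0.3 0 0 0 0;-1 -0.2 -0.36 0 0 0 0;-1 -0.2 -0.42 0 0 0 0;-1 -0.2 -0.48 0 0 0 0;-1 -0.2 -0.5 0 0 0 0;-1 -0.2 -0.5 0 0 0 0"

```text
clock: 8.98
eef_pos: [0.3743, -0.1431, 0.2263]
tool_rot: [0.534, 0.845, -0.0, 0.0]
ft_force: [-0.2, -0.0, -0.1]
grip_width: -0.0
grasp_force: 0.0
```

```bash
python3 -c "
from h import *
a=save('top','t4.png');cv2.imwrite('pics/v4.png',cv2.resize(a[155:275,225:345],(600,600),interpolation=cv2.INTER_CUBIC)[:,:,::-1])"
```

```text
(no output)
```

View pics/v4.png

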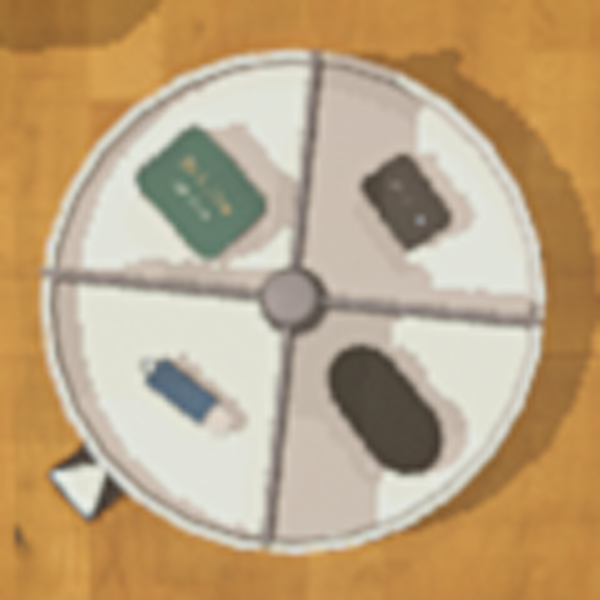

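Divider ends are at (317,55), (48,272), (270,548) and (540,320). The stick lies at (190,392) and the arrow tip at (107,462). I check the final angle.

```bash
python3 -c "
from h import *
e=ray('top',c2p([[317,55],[48,272],[270,548],[540,320]]),.069)[:,:2];h=e.mean(0)
d1=e[0]-e[2];d2=e[1]-e[3]
t=np.array([np.degrees(np.arctan2(d[1],d[0])) for d in(d1,d2)]);bay=(t[0]+90+t[1])/2+45
b=ray('top',c2p([[52,475],[90,520],[107,462]]),.01)[:,:2]-np.array([.5215,.197])
print(h,t,'bay',bay,'arrow',np.degrees(np.arctan2(b[:,1],b[:,0])),np.degrees(np.arctan2(*(b[:2].mean(0)[::-1]))))
print(bot.get_obs()['clock'])"
```

```text
[0.52092069 0.19631856] [-5.51041662 84.16253097] bay 129.32605717313453 arrow [124.99522909 136.28297451 129.870583  ] 130.64232993317907
9.0333
```

The bay is at 129.3° and the arrow at about 130.3°, well inside the 11° tolerance. The arm is clear and everything is at rest.

```bash
python3 -c "
from h import *
print(bot.job_done())"
```

```text
the job is handed in; nothing more can be done
None
```

The job is handed in with no verdict shown: by the last picture, the USB stick's compartment faces the arrow to within about 1°, the contents still lie in their compartments, and the arm is clear.

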